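# Count two cleaning baskets, then open the rinse jar

## Task

First take exactly two of the four small steel cleaning baskets from the green mat, whichever two you like, and put them in the shallow wooden tray, leaving the other two where they are. Then unscrew the tight black cap of the jar, turning it anticlockwise while the metal socket braces the jar and the jar stays down in it; as soon as the threads let go, lift the cap and finish while holding it level in the gripper, about 2 cm straight above the jar's mouth, without letting go or putting it down. Leave the loupe, the oil bottle and the plastic ring alone.

Things in the scene. Friction and masses are not known exactly. Their poses are not given: they have to be found in the camera images.
- basket0: One of four identical round steel cleaning baskets with a flat perforated top: a closed cylinder 30 mm in diameter, 18 mm tall, 35 g, standing on the green mat (mat top 3 mm above the bench). Neighbours on the mat stand at least 80 mm apart, centre to centre. Origin: centre of its underside, z up.
- basket1: One of four identical round steel cleaning baskets with a flat perforated top: a closed cylinder 30 mm in diameter, 18 mm tall, 35 g, standing on the green mat (mat top 3 mm above the bench). Neighbours on the mat stand at least 80 mm apart, centre to centre. Origin: centre of its underside, z up.
- basket2: One of four identical round steel cleaning baskets with a flat perforated top: a closed cylinder 30 mm in diameter, 18 mm tall, 35 g, standing on the green mat (mat top 3 mm above the bench). Neighbours on the mat stand at least 80 mm apart, centre to centre. Origin: centre of its underside, z up.
- basket3: One of four identical round steel cleaning baskets with a flat perforated top: a closed cylinder 30 mm in diameter, 18 mm tall, 35 g, standing on the green mat (mat top 3 mm above the bench). Neighbours on the mat stand at least 80 mm apart, centre to centre. Origin: centre of its underside, z up.
- tray: Shallow open wooden tray, fixed to the bench, 120 x 120 mm outside, 110 x 110 mm inside, 22 mm high, walls and floor 5 mm thick. Origin: centre of its underside, on the bench; x and y along its sides, z up. It stands left or right of the mat.
- socket: Square aluminium bracing socket, fixed to the bench on the other side of the mat: 86 x 86 mm plate, 18 mm high, with a square pocket 58.5 x 58.5 mm, pocket floor 6 mm above the bench. Origin: centre of its underside on the bench; x and y along its sides. The jar's square foot stands loosely in the pocket, which keeps the jar from turning but not from being lifted.
- jar: Amber glass jar, 0.42 kg, 80 mm tall to its rim: square foot 56 x 56 x 14 mm, then a round body 48 mm in diameter up to 56 mm, then a threaded neck 34 mm in diameter (45 mm over the threads). Origin: centre of its underside; x and y along the sides of the foot, z up. It is loose and stands in the socket with 1 mm of play.
- jar_rim (a point): Centre of the jar's mouth, at the top of the neck, 80 mm above the jar's underside, on the jar's axis; axes as the jar's.
- cap: Round black ribbed plastic screw cap, 70 g, 53 mm in diameter, 28 mm tall. Origin: on its axis at its lower edge, z up, at the start 60 to 61 mm above the jar's underside (20 mm below the rim). Its x axis lies along the jar's x axis when screwed fully tight; at the start it is turned 0 to 0.25 rad anticlockwise (seen from above) from there.
- cap_top (a point): Centre of the cap's flat top, 28 mm above its lower edge, about 94 mm above the bench; axes as the cap's. A sprung liner in the cap (24 N, 2 mm of travel) keeps the threads tight: turning takes about 0.2 to 0.5 N m.
- cap_lugs (a point): Point on the cap's axis, 8 mm above its lower edge, level with three inner lugs under three level jar threads; axes as the cap's. Turned anticlockwise, the lugs come free at about 1.2 rad from fully tight; then the liner nudges the cap up about 2 mm and it lifts straight off. At about 1.55 rad the lugs meet a stop. Lifted before they are free, the cap takes the jar with it.
- loupe: Bystander: teal watchmaker's loupe, 40 mm in diameter at its wide top end, 37 mm tall, beyond the mat. Origin: centre of its underside.
- oil_bottle: Bystander: small glass oil bottle, 30 mm in diameter, 60 mm tall. Origin: centre of its underside.
- movement_ring: Bystander: white plastic movement ring, 48 mm outside diameter, 12 mm high, between the mat and the robot. Origin: centre of its underside.
Not all that is in view belongs to the job. What is shaped like the basket3 but orange is not meant.

How it is judged:
By the outcome, as a careful person would: the job done as asked, in the order asked, and still so for the second after the job is handed in, while the arm keeps its last pose, push and grip.
It also fails if it takes over 58 s, if anything falls off the work surface, if the arm or the gripper's body presses on something with over 40 N, if the wrist force passes 120 N, or if a joint passes its speed limit or range.

## Robot

A 6-joint arm with a two-finger parallel gripper is mounted at the origin on the work surface. World frame = base frame: x ahead of the robot, y to its left, z up, the work surface at z = 0. Lengths are in m, angles in rad, forces in N, time in s.
With the tool pointing down it reaches from about 0.325 to 0.925 m from the base axis. Payload 3.1 kg.
Tool frame: the origin (TCP) lies on the front face of the gripper's body, between the roots of the fingers; the fingertips stand 73 mm ahead of it and the grasp point (between the pads) lies pinch_z ahead of it (pinch_z is the distance from the TCP to the grasp point, in m); z points along the fingers, y is the line along which they close (so a half turn about z gives the same grasp; the last joint's range is limited). The gripper opens to 85 mm and grips with 20 to 120 N. Pads are 22 mm wide; open, the fingers measure 114 mm over their backs; the gripper's body (76 mm by 85 mm) begins 54 mm behind the grasp point. The pads swing forward as they close: fully open they stand 13 mm farther back than shut.
Start: joints at [-1.445, 0.217, 1.613, -0, 1.311, -0.112], TCP at [0.147, -0.607, 0.304] pointing down, gripper open.
Joint ranges: [-2.75, 2.75], [-0.78, 2.1], [0.31, 2.55], [-1.13, 4.27], [0.13, 2.63], [-2.58, 2.58]. Speed limits (rad/s): [2.79, 2.79, 3.14, 3.14, 3.14, 3.14].

## Interface

Orientations are given as [roll, pitch, yaw] about the fixed x, y, z axes, in that order (R = Rz(yaw) Ry(pitch) Rx(roll)).
In Python, from rig import * gives the robot as it stands.
- The arm moves only by the shell command python3 -m jog 'ROWS' [FORCE]. ROWS is JSON, a list that holds one entry, the list of rows, each a list of 7 numbers: the opening, from 0 (shut) to 1 (fully open), then the shift along the world's x, y, z in m, then the turn, a rotation vector about the world's x, y, z in degrees. In form: [[[claw, x, y, z, ax, ay, az], ...]]. A call has 1 to 12 rows; each row shifts and turns the commanded pose from where the row before left it; what a row does not reach is not made up. A row lasts 1/10 s, in which the tool goes at most 50 mm and 8.59 degrees, less where a joint would pass 70% of its speed; a pose out of reach is approached as far as the arm can. A call with a gripper value outside its range is refused whole. The fingers move at their own pace and stop on an object; FORCE is the grip in N (left out, the last holds). Time passes only in rows, so rows that do not move let the fingers close. It gives the time, the measured TCP pose, the force, the opening and the grip force at its end, in the units of the state.
- state(): the state, without advancing time (a new reading comes with each control period).
- grab_frame(name): name is "scene" or "top" or "wrist"; returns the picture (420x560x3 uint8, red, green, blue); there is no depth.
- calibration(name): a dict with "vertical_fov" (degrees; the focal length in pixels is half the picture's height over the tangent of half this angle, whatever the lens; pixels are square), "cx", "cy" (the principal point, pixels), "cam_to_world" (4x4, takes a point from camera to world coordinates); the wrist camera has in their place "mount" (4x4, takes a point from camera to tool coordinates, whose origin is the TCP and whose axes are the flange's). Camera axes: x right, y up, looking along -z (the intrinsics and any distortion apply to the point x, -y, -z); pixel columns grow to the right and rows downward; lengths in m; the calibration is good to about 2 mm. A picture is of the moment at which its call begins: read the wrist's pose just before it. calibration takes no time and is no camera call.
- job_done(): hands the job in; it is judged then, once.
Trained networks look in the newest picture that a camera, given by its name, has taken for a name from the list of things; names that differ only in an ending like _2 or _b are one class to them, and where a whole thing is asked for, a point or a joint stands for the part that bears it (a point fixed in the world has none). Each returns a list of dicts, best first, with "conf" (0 to 1); they miss things now and then, are a little off and sometimes report something else, mostly with a low value. They report only what shows in the picture. A call takes as long as a camera call. They do not tell look-alikes from the thing itself.
- boxes_of(camera, query): "point" ([column, row] as shares, 0 to 1, of the picture: columns of its width, rows of its height, amid what is visible of it).
- cut_out(camera, query): "mask" (420x560 bool, what is visible of it) and "point" ([column, row] as shares, 0 to 1, of the picture: columns of its width, rows of its height, amid what is visible of it).
- pinpoint(camera, query): "point" ([column, row] as shares, 0 to 1, of the picture: columns of its width, rows of its height: a listed point, or the origin of a listed thing).
The state is a dict: "time_s": time; "joints": joint angles; "qvel": joint speeds; "effort": joint torques, N m; "eef_pos": TCP position; "orientation": TCP orientation; "ft_force": force on the tool from outside, world axes, zero at the start; "torque": the same for the moment, N m; "grip_width": finger opening in m; "finger_force": force on a finger pad.
Only numpy, scipy, OpenCV 4.12 (cv2) and the standard library are available. Lean on these libraries where they do the work, as an engineer would, in place of code of your own. Each camera call takes 0.05 s, during which the arm holds its last target. There are 200 camera calls.

## Working session

There is one attempt and no reset: what is moved stays moved. The work goes in short steps, Python scripts to look and compute and a shell command to move; the robot and the scene stay as the last step left them, time stands still between calls to the robot, and variables do not carry over. Pictures are saved under pics/ and viewed, at most 10 in all, crops included, and the job is handed in when it is done.

```bash
mkdir -p pics; ls; cat > h.py <<'E'
from rig import *
import numpy as np, cv2
def ray(name,uv,T=None):
    c=calibration(name); f=210/np.tan(np.radians(c["vertical_fov"])/2)
    p=np.array([uv[0]*560,uv[1]*420])
    d=np.array([(p[0]-c["cx"])/f,-(p[1]-c["cy"])/f,-1.])
    M=np.array(c["cam_to_world"]) if T is None else T@np.array(c["mount"])
    return M[:3,3],M[:3,:3]@d
def atz(name,uv,z,T=None):
    o,d=ray(name,uv,T); return (o+d*(z-o[2])/d[2])
def toolT(s):
    from scipy.spatial.transform import Rotation as R
    T=np.eye(4);T[:3,:3]=R.from_euler('xyz',s["orientation"]).as_matrix();T[:3,3]=s["eef_pos"];return T
E
python3 - <<'E'
from h import *
np.set_printoptions(precision=4,suppress=True)
s=state();print({k:s[k] for k in ("time_s","eef_pos","orientation","grip_width")})
try: print("pinch_z",pinch_z)
except Exception as e: print(e, s.keys())
for n in ("scene","top","wrist"): print(n,{k:v for k,v in calibration(n).items()})
A=grab_frame("scene");B=grab_frame("top")
cv2.imwrite("pics/a.png",cv2.cvtColor(A,cv2.COLOR_RGB2BGR));cv2.imwrite("pics/b.png",cv2.cvtColor(B,cv2.COLOR_RGB2BGR))
for q,z in (("basket0",.003),("tray",0),("socket",0),("jar_rim",.086),("cap_top",.094),("cap",.066),("loupe",0),("oil_bottle",0),("movement_ring",0)):
  for n in ("top","scene"):
    for r in pinpoint(n,q): print(q,n,round(r["conf"],2),np.array(r["point"])*[560,420],atz(n,r["point"],z))
E
```

```text
pics
{'time_s': 0.0, 'eef_pos': array([ 0.1471, -0.6068,  0.3025]), 'orientation': array([-3.1392, -0.0003,  0.2377]), 'grip_width': 0.08523912193148951}
pinch_z 0.0539
scene {'vertical_fov': 48.56473632518801, 'cx': 280.9812647458284, 'cy': 210.16490462978945, 'cam_to_world': array([[ 0.8972, -0.363 ,  0.2516,  0.7871],
       [ 0.4416,  0.7273, -0.5253, -0.4561],
       [ 0.0077,  0.5824,  0.8128,  0.7706],
       [ 0.    ,  0.    ,  0.    ,  1.    ]])}
top {'vertical_fov': 50.52094378102436, 'cx': 281.6800368378175, 'cy': 206.30042010574556, 'cam_to_world': array([[-0.0162,  0.9898, -0.1414,  0.4416],
       [-0.9999, -0.0155,  0.0062,  0.0274],
       [ 0.004 ,  0.1415,  0.9899,  0.9593],
       [ 0.    ,  0.    ,  0.    ,  1.    ]])}
wrist {'vertical_fov': 68.28587690876822, 'cx': 280.0817374036439, 'cy': 211.2059901287053, 'mount': array([[-0.0001,  0.9503,  0.3115,  0.0797],
       [ 1.    ,  0.0003, -0.0005,  0.0004],
       [-0.0005,  0.3115, -0.9503, -0.0698],
       [ 0.    ,  0.    ,  0.    ,  1.    ]])}
basket0 top 0.74 [256.704 252.   ] [0.4803 0.0764 0.003 ]
basket0 to
[... 872 characters left out ...]
0.2644  0.086 ]
cap_top top 0.79 [429.576 217.392] [ 0.5387 -0.2675  0.094 ]
cap_top scene 0.59 [185.808 316.008] [ 0.5352 -0.2634  0.094 ]
cap top 0.61 [423.472 217.518] [ 0.5418 -0.2647  0.066 ]
cap scene 0.98 [188.216 322.308] [ 0.534  -0.2626  0.066 ]
loupe top 0.75 [315.504 131.796] [ 0.7454 -0.0568  0.    ]
loupe scene 0.79 [355.096 290.01 ] [ 0.7478 -0.058   0.    ]
oil_bottle top 0.68 [177.688 133.098] [0.7469 0.2503 0.    ]
oil_bottle scene 0.79 [409.024 174.51 ] [0.7543 0.2506 0.    ]
oil_bottle scene 0.5 [167.72  221.214] [ 0.3581 -0.0835  0.    ]
movement_ring top 0.51 [332.808 310.716] [ 0.3546 -0.0828  0.    ]
movement_ring scene 0.75 [165.2   219.996] [ 0.3519 -0.0833  0.    ]
```

View pics/b.png

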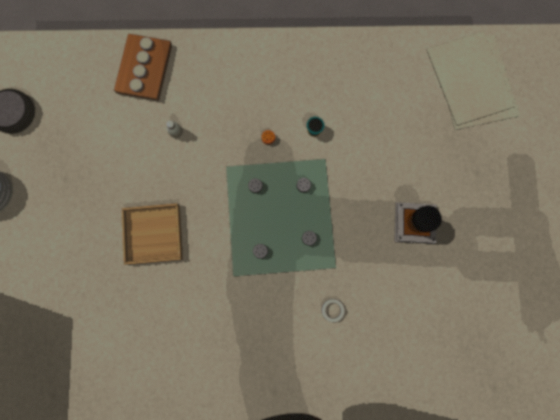

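View pics/a.png

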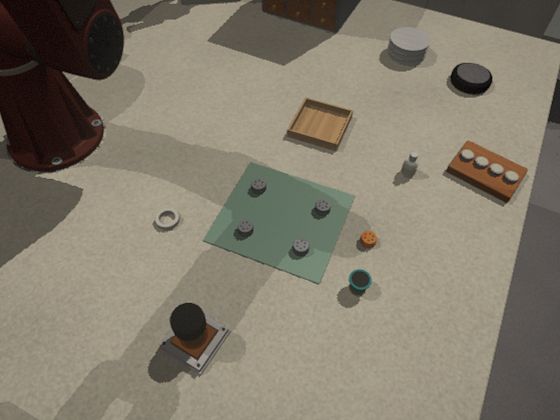

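Picture 1 (top): the steel baskets are at (256,185), (304,184), (260,251) and (310,238), and the orange look-alike is at (268,137). The tray is at (153,235) and the jar at (425,218).
Picture 2 (scene): it agrees with the top view. I'll take the two baskets nearest the tray, at about (0.624,0.081) and (0.481,0.070).

```bash
python3 -m jog '[[[0.7,0.028,0.040,0,0,0,-1.7],[0.7,0.028,0.040,0,0,0,-1.7],[0.7,0.028,0.040,0,0,0,-1.7],[0.7,0.028,0.040,0,0,0,-1.7],[0.7,0.028,0.040,0,0,0,-1.7],[0.7,0.028,0.040,0,0,0,-1.7],[0.7,0.028,0.040,0,0,0,-1.7],[0.7,0.028,0.040,0,0,0,-1.7],[0.7,0.028,0.040,0,0,0,0],[0.7,0.028,0.040,0,0,0,0],[0.7,0.028,0.040,0,0,0,0],[0.7,0.028,0.040,0,0,0,0]]]' 40
python3 -m jog '[[[0.7,0.028,0.040,-0.02,0,0,0],[0.7,0.026,0.040,-0.025,0,0,0],[0.7,0.026,0.040,-0.025,0,0,0],[0.7,0.025,0.040,-0.025,0,0,0],[0.7,0.01,0.040,-0.025,0,0,0],[0.7,0,0,0,0,0,0],[0.7,0,0,0,0,0,0]]]'
cat > w.py <<'E'
from h import *
import sys
np.set_printoptions(precision=4,suppress=True)
s=state();T=toolT(s);im=grab_frame("wrist")
if len(sys.argv)>3: cv2.imwrite("pics/"+sys.argv[3],cv2.cvtColor(im,cv2.COLOR_RGB2BGR))
print(s["time_s"],s["eef_pos"],s["orientation"],s["ft_force"],s["grip_width"])
for r in pinpoint("wrist",sys.argv[1])[:5]: print(round(r["conf"],2),np.array(r["point"])*[560,420],atz("wrist",r["point"],float(sys.argv[2]),T))
E
python3 w.py basket0 0.003 c.png
```

```text
time_s: 2.2
eef_pos: [0.4842, -0.1256, 0.3044]
orientation: [3.141, -0.001, 0.001]
ft_force: [0.9, -0.9, -0.9]
grip_width: 0.0596
finger_force: 0.0
time_s: 2.9
eef_pos: [0.5909, 0.063, 0.189]
orientation: [3.141, 0.002, 0.003]
ft_force: [-0.8, -0.6, 1.5]
grip_width: 0.0599
finger_force: 0.0
2.9 [0.5909 0.063  0.189 ] [3.1411 0.0024 0.0028] [-0.8472 -0.5703  1.4644] 0.05991357605733108
0.88 [382.088 287.7  ] [ 0.5104 -0.0345  0.003 ]
0.85 [296.8    21.294] [0.7311 0.0506 0.003 ]
0.83 [269.528 312.984] [0.4819 0.0723 0.003 ]
0.67 [259.672 169.806] [0.6227 0.0794 0.003 ]
0.65 [386.512 166.488] [ 0.6258 -0.0259  0.003 ]
```

View pics/c.png

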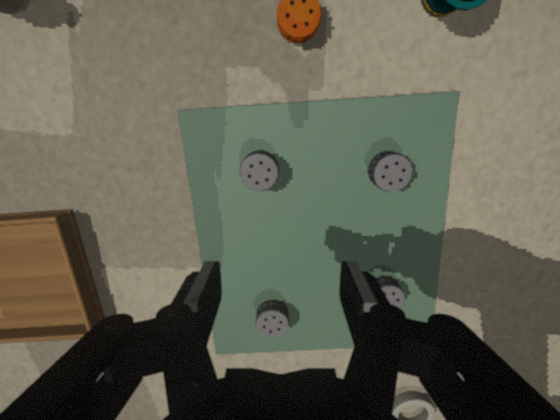

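Picture 3 (wrist): the target basket is at (260,170), the second basket at (272,318), and the orange one is at (299,18). All the fixes agree, so I'm going down on the far basket.

```bash
python3 -m jog '[[[0.7,0.032,0.0165,-0.02,0,0,0],[0.7,0,0,-0.035,0,0,0],[0.7,0,0,-0.03,0,0,0],[0.7,0,0,-0.017,0,0,0],[0.7,0,0,0,0,0,0],[0.7,0,0,0,0,0,0]]]'
python3 w.py basket0 0.003 d.png
```

```text
time_s: 3.6
eef_pos: [0.6242, 0.0779, 0.0894]
orientation: [3.142, -0.002, -0.001]
ft_force: [0.3, 0.3, 1.1]
grip_width: 0.0595
finger_force: 0.0
3.6 [0.6242 0.0779 0.0894] [ 3.1416 -0.0017 -0.0008] [0.2817 0.2654 1.0559] 0.05953575894641284
0.86 [463.176 257.292] [ 0.6258 -0.0249  0.003 ]
0.72 [340.2    47.082] [0.7312 0.05   0.003 ]
0.68 [274.4 264.6] [0.6214 0.0806 0.003 ]
0.66 [444.696 411.6  ] [ 0.511  -0.0334  0.003 ]
```

View pics/d.png

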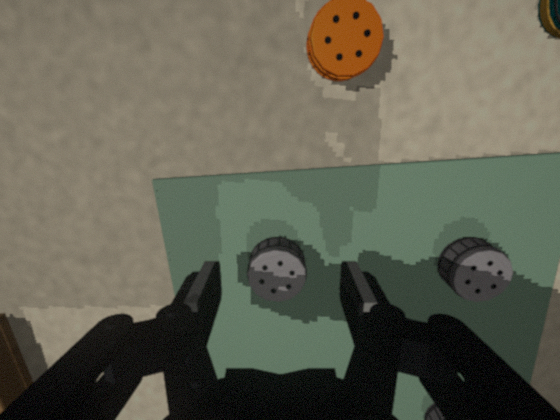

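Picture 4 (wrist): the basket at (277,270) is centred between the fingers. I'm lowering and gripping.

```bash
python3 -m jog '[[[0.7,-0.001,0.002,-0.012,0,0,0],[0.6,0,0,0,0,0,0],[0.3,0,0,0,0,0,0],[0.2,0,0,0,0,0,0],[0.2,0,0,0,0,0,0],[0.2,0,0,0,0,0,0],[0.2,0,0,0,0,0,0]]]' 40
```

```text
time_s: 4.4
eef_pos: [0.6226, 0.0808, 0.0763]
orientation: [-3.141, -0.0, 0.0]
ft_force: [0.6, 0.1, 0.6]
grip_width: 0.0288
finger_force: 39.5
```

```bash
python3 -m jog '[[[0.2,0,0,0.04,0,0,0],[0.2,0,0,0.04,0,0,0],[0.2,-0.014,0.043,0,0,0,0],[0.2,-0.014,0.043,0,0,0,0],[0.2,-0.014,0.043,0,0,0,0],[0.2,-0.014,0.043,0,0,0,0],[0.2,-0.014,0.043,0,0,0,0],[0.2,0,0,0,0,0,0],[0.2,0,0,0,0,0,0]]]' 
python3 w.py tray 0 e.png; python3 - <<'E'
from h import *
grab_frame("top"); m=cut_out("top","tray")[0]["mask"].astype(np.uint8)
r=cv2.minAreaRect(cv2.findNonZero(m)); print(r)
print([atz("top",p/np.array([560,420]),.022)[:2] for p in cv2.boxPoints(r)])
E
```

```text
time_s: 5.3
eef_pos: [0.5518, 0.2966, 0.1559]
orientation: [3.141, 0.0, 0.003]
ft_force: [-0.1, -0.7, -1.1]
grip_width: 0.028
finger_force: 39.7
5.3 [0.5518 0.2966 0.1559] [3.1409 0.0003 0.0032] [-0.0561 -0.7124 -1.0572] 0.02797945407564105
0.59 [274.288 251.412] [0.5237 0.3005 0.    ]
((158.2257843017578, 233.29811096191406), (57.13975524902344, 47.38869094848633), 85.76361083984375)
[array([0.57987419, 0.33842095]), array([0.585834  , 0.23824516]), array([0.46524188, 0.22748519]), array([0.45957239, 0.32588335])]
```

View pics/e.png

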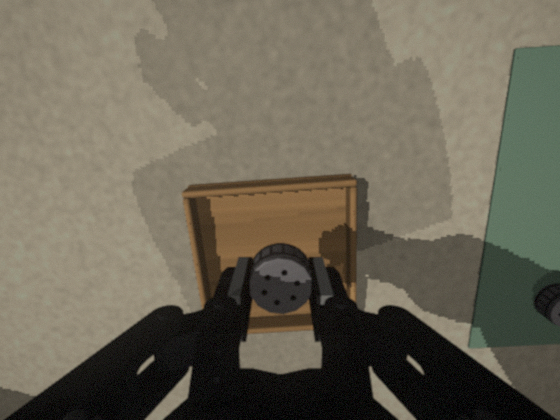

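Picture 5 (wrist): the basket is held at (280,280) and sits above the tray, whose rim corners are about (185,190) and (355,180). I'm lowering it inside.

```bash
python3 -m jog '[[[0.2,0.001,0.001,-0.03,0,0,0],[0.2,0,0,-0.025,0,0,0],[0.2,0,0,-0.015,0,0,0],[0.2,0,0,-0.006,0,0,0],[0.2,0,0,0,0,0,0],[0.45,0,0,0,0,0,0],[0.5,0,0,0,0,0,0],[0.5,0,0,0,0,0,0],[0.5,0,0,0.03,0,0,0],[0.5,0,0,0.045,0,0,0]]]'
```

```text
time_s: 6.5
eef_pos: [0.5509, 0.2957, 0.1524]
orientation: [3.139, 0.007, 0.0]
ft_force: [-0.1, 0.4, 0.0]
grip_width: 0.0427
finger_force: 0.0
```

```bash
python3 -m jog '[[[0.7,-0.014,-0.0445,0,0,0,0],[0.7,-0.014,-0.0445,0,0,0,0],[0.7,-0.014,-0.0445,0,0,0,0],[0.7,-0.014,-0.0445,0,0,0,0],[0.7,-0.014,-0.0445,-0.02,0,0,0],[0.7,0,0,-0.025,0,0,0],[0.7,0,0,0,0,0,0],[0.7,0,0,0,0,0,0]]]'
python3 w.py basket0 0.003
```

```text
time_s: 7.3
eef_pos: [0.4838, 0.075, 0.1107]
orientation: [-3.141, 0.0, 0.0]
ft_force: [-0.1, -0.2, -0.0]
grip_width: 0.0597
finger_force: 0.0
7.3 [0.4838 0.075  0.1107] [-3.1414  0.0001  0.0004] [-0.0851 -0.2386 -0.0314] 0.05969541482603057
0.62 [460.6   207.396] [ 0.5079 -0.0339  0.003 ]
0.6 [284.872 245.49 ] [0.4829 0.0716 0.003 ]
```

```bash
python3 -m jog '[[[0.7,-0.001,-0.003,-0.02,0,0,0],[0.7,0,0,-0.014,0,0,0],[0.5,0,0,0,0,0,0],[0.3,0,0,0,0,0,0],[0.2,0,0,0,0,0,0],[0.2,0,0,0,0,0,0],[0.2,0,0,0,0,0,0],[0.2,0,0,0,0,0,0]]]' 40
```

```text
time_s: 8.2
eef_pos: [0.4829, 0.0719, 0.0768]
orientation: [-3.142, -0.001, 0.0]
ft_force: [-0.2, -0.6, 1.3]
grip_width: 0.028
finger_force: 39.5
```

```bash
python3 -m jog '[[[0.2,0,0,0.04,0,0,0],[0.2,0,0,0.04,0,0,0],[0.2,0.0035,0.045,0,0,0,0],[0.2,0.0035,0.045,0,0,0,0],[0.2,0.0035,0.045,0,0,0,0],[0.2,0.0035,0.045,0,0,0,0],[0.2,0.0035,0.045,0,0,0,0],[0.2,0,0,0,0,0,0],[0.2,0,0,0,0,0,0]]]'
python3 w.py basket0 0.005 f.png
```

```text
time_s: 9.1
eef_pos: [0.4998, 0.2977, 0.1563]
orientation: [3.141, 0.0, 0.003]
ft_force: [-0.6, -1.3, -0.0]
grip_width: 0.0282
finger_force: 39.8
9.1 [0.4998 0.2977 0.1563] [3.141  0.0002 0.0029] [-0.607  -1.3499 -0.0422] 0.028176505363375397
0.9 [279.608 271.908] [0.4559 0.2973 0.005 ]
0.82 [283.08  148.092] [0.554  0.2951 0.005 ]
```

View pics/f.png

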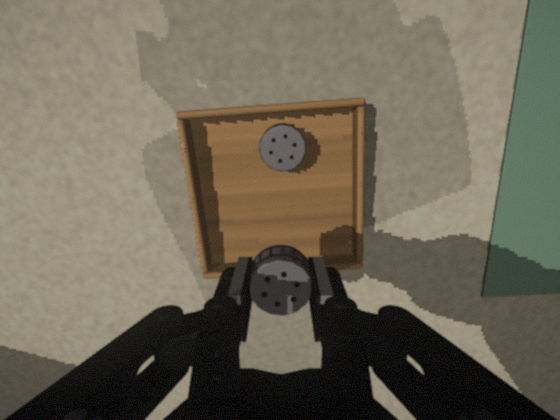

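Picture 6 (wrist): the first basket stands in the tray at (283,148), near the far wall. The held one will land in the near half.

```bash
python3 -m jog '[[[0.2,0.001,0,-0.03,0,0,0],[0.2,0,0,-0.025,0,0,0],[0.2,0,0,-0.015,0,0,0],[0.2,0,0,-0.006,0,0,0],[0.2,0,0,0,0,0,0],[0.45,0,0,0,0,0,0],[0.5,0,0,0,0,0,0],[0.5,0,0,0,0,0,0],[0.5,0,0,0.04,0,0,0],[0.5,0,0,0.045,0,0,0],[0.5,0,0,0.045,0,0,0],[0.5,0,0,0,0,0,0]]]'
python3 w.py basket0 0.005
```

```text
time_s: 10.4
eef_pos: [0.5058, 0.2991, 0.2194]
orientation: [-3.135, -0.015, 0.001]
ft_force: [0.9, 0.1, 1.1]
grip_width: 0.0427
finger_force: 0.0
10.4 [0.5058 0.2991 0.2194] [-3.1348 -0.0153  0.0007] [0.9381 0.0969 1.1195] 0.04270230783770751
0.82 [284.48  205.506] [0.5016 0.2958 0.005 ]
0.76 [286.384 149.31 ] [0.5548 0.2943 0.005 ]
```

```bash
python3 -m jog '[[[1,0.003,-0.047,0,0,0,0],[1,0.003,-0.047,0,0,0,0],[1,0.003,-0.047,0,0,0,0],[1,0.003,-0.047,0,0,0,0],[1,0.003,-0.047,0,0,0,0],[1,0.003,-0.047,0,0,0,0],[1,0.003,-0.047,0,0,0,0],[1,0.003,-0.047,0,0,0,0],[1,0.003,-0.047,0,0,0,0],[1,0.003,-0.047,0,0,0,0],[1,0.003,-0.047,0,0,0,0],[1,0,-0.047,0,0,0,0]]]'
python3 -m jog '[[[1,0,0,0,0,0,0],[1,0,0,0,0,0,0]]]'
python3 w.py cap_top 0.094 g.png; python3 -c "
from h import *
print(state()['joints'])"
```

```text
time_s: 11.7
eef_pos: [0.5329, -0.2683, 0.2078]
orientation: [-3.139, 0.003, 0.0]
ft_force: [-0.0, 0.1, -0.5]
grip_width: 0.0853
finger_force: 0.0
time_s: 11.9
eef_pos: [0.5328, -0.2674, 0.208]
orientation: [-3.139, 0.004, -0.002]
ft_force: [-0.1, -0.2, -0.2]
grip_width: 0.0854
finger_force: 0.0
11.9 [ 0.5328 -0.2674  0.208 ] [-3.1387  0.0036 -0.0021] [-0.0615 -0.1754 -0.1635] 0.08539235272549972
0.9 [274.68  233.184] [ 0.5372 -0.2641  0.094 ]
[-5.80092488e-01  2.54676687e-01  1.75763730e+00  5.90900374e-04
  1.13330857e+00  9.89542711e-01]
```

View pics/g.png

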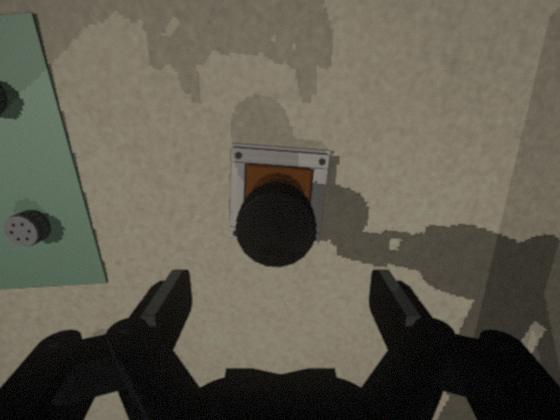

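Picture 7 (wrist): the black cap is at about (276,225) on the amber jar, in the socket plate at (280,195). It is centred between the open fingers.

```bash
python3 -m jog '[[[1,0.005,0.002,-0.02,0,0,0],[1,0,0,-0.02,0,0,0],[1,0,0,0,0,0,0],[1,0,0,0,0,0,0]]]'
python3 - <<'E'
from h import *
s=state();T=toolT(s);grab_frame("wrist")
print(s["eef_pos"])
for r in pinpoint("wrist","cap_top")[:2]: print(r["conf"],atz("wrist",r["point"],.094,T))
m=cut_out("wrist","cap")[0]["mask"]
x,y,w,h=cv2.boundingRect(cv2.findNonZero(m.astype(np.uint8)));print(x,y,w,h)
for p in ((x+w/2,y+h-w/2),(x,y+h-w/2),(x+w,y+h-w/2),(x+w/2,y+h),(x+w/2,y)): print(atz("wrist",np.array(p)/[560,420],.094,T))
E
```

```text
time_s: 12.4
eef_pos: [0.5388, -0.2634, 0.1697]
orientation: [-3.14, 0.002, 0.002]
ft_force: [0.2, -0.1, 1.1]
grip_width: 0.0853
finger_force: 0.0
[ 0.5388118  -0.26336249  0.16972167]
0.77 [ 0.53782043 -0.26591756  0.094     ]
234 208 98 103
[ 0.54287516 -0.26525796  0.094     ]
[ 0.54280793 -0.23964282  0.094     ]
[ 0.54294238 -0.29086642  0.094     ]
[ 0.51270096 -0.26541454  0.094     ]
[ 0.57249398 -0.26510427  0.094     ]
```

```bash
python3 -m jog '[[[1,0,-0.002,-0.015,0,0,0],[1,0,0,-0.012,0,0,0],[1,0,0,-0.006,0,0,0],[0.8,0,0,0,0,0,0],[0.7,0,0,0,0,0,0],[0.62,0,0,0,0,0,0],[0.5,0,0,0,0,0,0],[0.4,0,0,0,0,0,0],[0.4,0,0,0,0,0,0]]]' 40
python3 -m jog '[[[0.4,0,0,0,0,0,0],[0.4,0,0,0,0,0,0]]]' 90
python3 -c "
from h import *
s=state();print(s['ft_force'],s['torque'],s['eef_pos'])"
```

```text
time_s: 13.45
eef_pos: [0.5394, -0.2662, 0.1381]
orientation: [-3.14, -0.0, 0.0]
ft_force: [-1.4, 3.7, 3.8]
grip_width: 0.0511
finger_force: 41.7
time_s: 13.65
eef_pos: [0.5394, -0.2662, 0.1383]
orientation: [-3.14, 0.0, 0.0]
ft_force: [-1.5, 6.7, 6.2]
grip_width: 0.0501
finger_force: 92.1
[-1.48283721  6.70320658  6.22477391] [ 1.08636384  0.23876829 -0.01828365] [ 0.539383   -0.26615382  0.13832152]
```

```bash
python3 -m jog '[[[0.4,0,0.0005,0,0,0,3],[0.4,0,0,0,0,0,5],[0.4,0,0,0,0,0,5],[0.4,0,0,0,0,0,5],[0.4,0,0,0,0,0,5],[0.4,0,0,0,0,0,5],[0.4,0,0,0,0,0,5]]]'
python3 -c "
from h import *
s=state();print(s['ft_force'],s['torque'],s['grip_width'])"
python3 -m jog '[[[0.4,0,0,0,0,0,5],[0.4,0,0,0,0,0,5],[0.4,0,0,0,0,0,5],[0.4,0,0,0,0,0,5],[0.4,0,0,0,0,0,5]]]'
python3 -c "
from h import *
s=state();print(s['ft_force'],s['torque'],s['grip_width'])"
```

```text
time_s: 14.35
eef_pos: [0.5395, -0.2666, 0.1382]
orientation: [3.141, -0.001, 0.578]
ft_force: [-0.9, 3.9, 2.5]
grip_width: 0.05
finger_force: 92.3
[-0.85165503  3.91747532  2.53403657] [ 0.47079241  0.030822   -0.48959441] 0.05003051433845218
time_s: 14.85
eef_pos: [0.5401, -0.2663, 0.1395]
orientation: [3.141, -0.002, 1.014]
ft_force: [-3.7, 7.3, 14.3]
grip_width: 0.0503
finger_force: 93.6
[-3.65821708  7.28551083 14.27663131] [ 1.18408939  0.38254462 -0.23847433] 0.05034231449195685
```

The force pushing up on the tool rose at about 58° and the torque fell, so the lugs seem to be letting go. I'll turn a little more to be sure.

```bash
for i in 1 2 3; do :; done; python3 -m jog '[[[0.4,0,0,0,0,0,3],[0.4,0,0,0,0,0,3],[0.4,0,0,0,0,0,0]]]'
python3 -c "
from h import *
s=state();print(s['ft_force'],s['torque'],s['grip_width'])"
```

```text
time_s: 15.15
eef_pos: [0.54, -0.2662, 0.1396]
orientation: [3.141, -0.001, 1.118]
ft_force: [-2.5, 5.7, 9.3]
grip_width: 0.0501
finger_force: 93.0
[-2.52163335  5.66037469  9.31147491] [ 0.96446616  0.31316769 -0.01406639] 0.05007971245708253
```

```bash
python3 -m jog '[[[0.4,0,0,0,0,0,3],[0.4,0,0,0.002,0,0,0],[0.4,0,0,0.002,0,0,0],[0.4,0,0,0,0,0,0]]]'
python3 - <<'E'
from h import *
s=state();print(s['ft_force'],s['torque'],s['grip_width'])
im=grab_frame("scene");c=cv2.resize(im[270:390,130:250],(600,600),interpolation=cv2.INTER_CUBIC)
cv2.imwrite("pics/k.png",cv2.cvtColor(c,cv2.COLOR_RGB2BGR))
E
```

```text
time_s: 15.55
eef_pos: [0.539, -0.2667, 0.1412]
orientation: [-3.141, 0.0, 1.169]
ft_force: [-0.5, 2.4, -0.5]
grip_width: 0.0498
finger_force: 93.3
[-0.49041821  2.39145285 -0.48933593] [0.38625816 0.05097968 0.0025343 ] 0.04977252416326138
```

View pics/k.png

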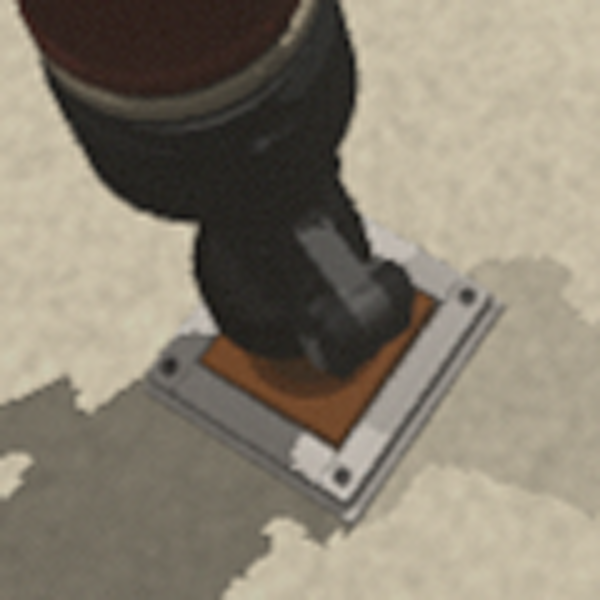

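Picture 8 (scene crop): the foot is level in the pocket around (330,380) and the cap is gripped above it. The force on the tool is only about the cap's weight, so I'm lifting.

```bash
python3 -m jog '[[[0.4,0,0,0.003,0,0,0],[0.4,0,0,0.003,0,0,0],[0.4,0,0,0.003,0,0,0],[0.4,0,0,0,0,0,0]]]'
```

```text
time_s: 16.0
eef_pos: [0.5393, -0.2669, 0.151]
orientation: [3.141, 0.0, 1.17]
ft_force: [-1.3, 2.2, 0.1]
grip_width: 0.0498
finger_force: 93.3
```

```bash
python3 -m jog '[[[0.4,0,0,0.005,0,0,0],[0.4,0,0,0.006,0,0,0],[0.4,0,0,0.006,0,0,0],[0.4,0,0,0.006,0,0,0],[0.4,0,0,0.004,0,0,0],[0.4,0,0,0,0,0,0],[0.4,0,0,0,0,0,0],[0.4,0,0,0,0,0,0]]]'
python3 - <<'E'
from h import *
im=grab_frame("scene");c=cv2.resize(im[260:390,120:250],(560,560),interpolation=cv2.INTER_CUBIC)
cv2.imwrite("pics/l.png",cv2.cvtColor(c,cv2.COLOR_RGB2BGR))
for q,z in (("jar_rim",.086),("cap_top",.134),("cap",.106)):
  for r in pinpoint("scene",q)[:1]: print(q,r["conf"],atz("scene",r["point"],z))
B=grab_frame("top");cv2.imwrite("pics/m.png",cv2.cvtColor(B,cv2.COLOR_RGB2BGR))
for r in pinpoint("top","basket0"): print(r["conf"],atz("top",r["point"],.004))
E
```

```text
time_s: 16.8
eef_pos: [0.5389, -0.2665, 0.177]
orientation: [-3.141, -0.0, 1.17]
ft_force: [-0.3, 0.1, -0.1]
grip_width: 0.0501
finger_force: 93.2
jar_rim 0.69 [ 0.53878059 -0.26696553  0.086     ]
cap_top 0.7 [ 0.53468015 -0.26669693  0.134     ]
cap 0.52 [ 0.53363395 -0.26905421  0.106     ]
0.64 [0.50218495 0.29940059 0.004     ]
0.58 [ 0.51199853 -0.02267231  0.004     ]
0.56 [0.54954349 0.2992521  0.004     ]
0.53 [0.73279254 0.04494611 0.004     ]
0.5 [ 0.6276772  -0.02335938  0.004     ]
```

View pics/l.png

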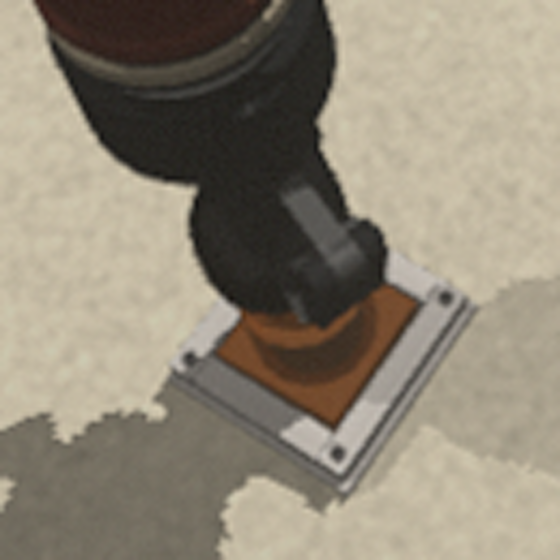

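View pics/m.png

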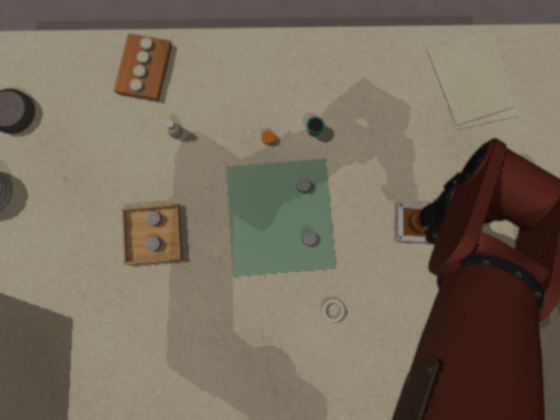

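Picture 9: the jar's foot is seated in the pocket at (330,370), with the cap held above it. Picture 10: two baskets are in the tray at (153,218) and (152,243), two are still on the mat, and nothing else has moved.

```bash
python3 -c "
from rig import *
print(job_done())"
```

```text
the job is handed in; nothing more can be done
None
```

I've handed the job in: two baskets are in the tray and two are still on the mat, and the cap is unscrewed and held level about 2 cm above the jar, which is still seated in its socket.

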